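Close an evidence jar with a threaded lid, by feel

TASK

Close the evidence jar clamped in the bench holder with its blue lid: set the lid level on the neck, turn it gently backward (anticlockwise seen from above) until you feel it drop into the start of the thread, then screw it forward (clockwise) fully home against its stop, and let go. Never force the lid against the jar in any direction (well under 50 N), and leave everything else on the bench where it is.

Things in the scene. Friction and masses are not known exactly. Their poses are not given: they have to be found in the camera images.
- lid_grip (a point): Blue lid, mouth down on the bench at the start: skirt 63 mm across, 24 mm tall, and on it an upright round fluted grip 42 mm across, 26 mm tall (50 mm in all; 80 to 130 g). This point: on the axis, half-way up the round grip, 37 mm above the lid's lower edge, 13 mm below its top. z up along the axis.
- lid: The same lid; origin at the centre of its lower edge, z up. Inside the skirt (inner diameter 56.8 mm) three lugs 120 degrees apart, each 10 degrees wide, 3 mm tall, lower faces 2 mm above the lid's lower edge, reaching in to diameter 47.2 mm. Where they lie about the axis is not told: find the thread by feel.
- holder: Aluminium base 110 x 110 x 12 mm with three black jaws up to 57 mm, fixed to the bench, and the clear open jar clamped in it (66 mm across, shoulder 75 mm above the bench; cannot be lifted or turned). Origin: centre of the base's underside, on the jar's axis, z up. The lid pressed or wrenched on the jar with over 50 N in all breaks the thread.
- mouth (a point): Centre of the jar's rim, 97 mm above the bench. The neck is 45 mm across, tapered over its top 4 mm to 39 mm. Round it, out to diameter 53.6 mm, runs a blue three-start thread; how the jar (and so the thread) is turned in the holder differs each time and is not measured. The axes of this point are the holder's, not the thread's.
- thread_top (a point): On the jar's axis, 5 mm below the rim: height of the thread's three level upper faces, each 95 degrees long, where the lid's lugs first rest (lid_grip then 35 mm above this point). Each ends anticlockwise (from above) in a gap, clockwise in a tooth 6 degrees wide, 3 mm high, that blocks forward turning (lugs set down on teeth stand 3 mm higher).
- gap_floor (a point): On the axis, 7.4 mm below thread_top: floor of the three gaps (each 19 degrees wide) where a lug turned backward (0 to 115 degrees are needed) drops in: the drop to feel, lid_grip then 35 mm above this point. Beyond the gap is a hard wall: turning further backward only forces the lid.
- home (a point): On the axis, where lid_grip is when the lid is fully home: 4.5 mm lower than just after the drop. From the gap the channel leads forward (clockwise) and down, 75 degrees in all, to a hard stop; about the last 5 degrees are level. The lid must be let down or lightly pushed as it turns; it does not spring back.
- spare_lid: orange lid of the same outer shape as the blue one, for another jar; origin at the centre of its underside; leave alone
- full_jar: closed amber jar with a white cap, 60 mm across, 85 mm tall; origin at the centre of its underside; leave alone
- dish: empty shallow glass dish, 90 mm across, 16 mm high; origin at the centre of its underside; leave alone
- tweezers: steel tweezers lying flat, about 135 x 18 x 8 mm; leave alone
- ruler: metal ruler lying flat, 200 x 32 x 4 mm; leave alone
- marker: white marker pen with a black cap lying down, 135 mm long; leave alone
- vial: clear sample vial with a white cap lying down, 60 mm long; leave alone
Mind the look-alikes: they are no part of the job. What is meant by the lid is not green or yellow, and is the larger of those in its own colour.

How it is judged (in metres and radians):
On the way:
1. the blue lid has been set over the jar's neck, level (horizontal distance between lid_grip and mouth below 0.005 m and z of lid_grip in the frame of holder below 0.1325 m and angle between lid_grip's own z axis and vertical below 0.12 rad), for 0.1 s.
At the end, for the whole second after the job is handed in: The blue lid is on the jar, screwed fully home (within 1.7 mm of its lowest height, which it reaches only at the end of the thread), centred on the mouth within 4 mm, level within 0.06 rad and at rest (z of lid_grip in the frame of holder between 0.1125 and 0.1168 m and horizontal distance between lid_grip and home below 0.004 m and angle between lid_grip's own z axis and vertical below 0.06 rad and linear speed of lid below 0.02 m/s); the robot touches nothing.
It fails at once if the lid is forced against the jar or its holder (more than 50 N) (contact force between lid and holder above 50 N).
It fails at once if another thing on the bench is shifted by more than 20 mm (distance of any of spare_lid, full_jar, dish, tweezers, ruler, marker, vial from where it was at the start of the episode above 0.02 m).
It also fails if it takes over 72 s, if anything falls off the work surface, if the arm or the gripper's body presses on something with over 40 N, if the wrist force passes 120 N, or if a joint passes its speed limit or range.

ROBOT

A 6-joint arm with a two-finger parallel gripper is mounted at the origin on the work surface. World frame = base frame: x ahead of the robot, y to its left, z up, the work surface at z = 0. Lengths are in m, angles in degrees, forces in N, time in s.
With the tool pointing down it reaches from about 0.4 to 0.825 m from the base axis. Payload 7 kg.
Tool frame: the origin (TCP) lies midway between the tips of the shut fingers; the grasp point (between the pads) lies r.hold_point_z behind it (r.hold_point_z is the distance from the TCP to the grasp point, in m); z points along the fingers, x is the direction in which the jaws open and shut, and the axes are right-handed (so a half turn about z gives the same grasp; the last joint's range is limited). The gripper opens to 88 mm and grips with 3 to 60 N. Pads are 19 mm wide; open, the fingers measure 130 mm over their backs; the gripper's body (78 mm by 193 mm) begins 47 mm behind the grasp point.
Start: joints at [-48.18, 20.546, 0.682, 0, -70.136, -16.507], TCP at [0.289, -0.61, 0.227] pointing down, gripper open.
Joint ranges: [-176.03, 176.03], [-82.01, 121.73], [-58.28, 71.71], [-173.87, 95.51], [-174.79, -0.11], [-173.66, 173.66]. Speed limits (degrees/s): [136.94, 136.94, 172.46, 180, 180, 180].

INTERFACE

Orientations are given as [roll, pitch, yaw] about the fixed x, y, z axes, in that order (R = Rz(yaw) Ry(pitch) Rx(roll)).
In Python, from plant import get_state, viewer, close_job, r gives the robot as it stands.
- The arm moves only by the tool apply_moves, never from a script. Its argument "plan" is a list of rows, each a list of 3 entries, a list of its own where there are three numbers: the closure in counts, from 0 (fully open) to 255 (shut), then the shift along the tool's x, y, z in units of 50 mm (1.0 is 50 mm), then the turn about the tool's z in units of 6 degrees (1.0 is 6 degrees). A call has 1 to 12 rows; each row shifts and turns the commanded pose from where the row before left it, along the tool's axes as they then stand; what a row does not reach is not made up. A row lasts 1/8 s, in which the tool goes at most 62.5 mm and 10.7 degrees, less where a joint would pass 70% of its speed; a pose out of reach is approached as far as the arm can. A call is refused whole if a number of a shift passes 1 or a number of a turn 1, either way. A call with a gripper value outside its range is refused whole. The fingers move at their own pace and stop on an object; "squeeze" is the grip in N (left out, the last holds). Time passes only in rows, so rows that do not move let the fingers close. It gives the time, the measured TCP pose, the force and the opening at its end, in the units of the state.
- get_state(): the state, without advancing time (a new reading comes with each control period).
- viewer.capture(name): name is "scene" or "top" or "wrist"; returns a dict with "frame" (384x512x3 uint8, blue, green, red), "K" (3x3 intrinsics, pixels), "D" ([k1, k2, p1, p2, k3] as OpenCV has them; the pictures are not rectified), "R" (3x3) and "t" (3): a world point X has camera coordinates R X + t; the wrist camera has in their place "mount" (4x4, takes a point from camera to tool coordinates, whose origin is the TCP and whose axes are the tool frame's). Camera axes: x right, y down, z forward; pixel columns grow to the right and rows downward; lengths in m; the calibration is good to about 2 mm. A picture is of the moment at which its call begins: read the wrist's pose just before it. There is no depth.
- close_job(): hands the job in, once; it reports no verdict.
The state is a dict: "time_s": time; "joints": joint angles; "qd": joint speeds; "joint_torque": joint torques, N m; "tcp_pos": TCP position; "eef_rot": TCP orientation; "contact_force": force on the tool from outside, world axes, zero at the start; "moment": the same for the moment, N m; "gripper_width": finger opening in m.
Only numpy, scipy, OpenCV 4.12 (cv2) and the standard library are available. Lean on these libraries where they do the work, as an engineer would, in place of code of your own. Each camera call takes 0.05 s, during which the arm holds its last target.

## Working session

There is one attempt and no reset: what is moved stays moved. The work goes in short steps, Python scripts to look and compute and a tool call to move; the robot and the scene stay as the last step left them, time stands still between calls to the robot, and variables do not carry over. Pictures are saved under pics/ and viewed, and the job is handed in when it is done.

Besides the shell and the picture viewer there is one more tool, called after "Request:" as a command line: name --argument value ..., lists and objects as JSON in quotes. apply_moves: Moves the arm, as the interface text tells. Its arguments: {"type":"object","properties":{"plan":{"type":"array","items":{"type":"array"}},"squeeze":{"type":"number"}},"required":["plan"]}

```bash
mkdir -p pics; ls; python3 - <<'E'
from plant import get_state, viewer, r
import cv2
print(get_state()); print(r.hold_point_z)
for n in ("scene","top"):
    c=viewer.capture(n); cv2.imwrite(f"pics/{n}0.png",c["frame"]); print(n,c["K"],c["D"],c["R"],c["t"])
E
```

```text
pics
{'time_s': 0.0, 'joints': array([-4.81803260e+01,  2.05918327e+01,  6.35532381e-01, -1.95255870e-02,
       -7.01352020e+01, -1.65067759e+01]), 'qd': array([-0.04628765, -0.00865294, -0.03283839,  0.09747808,  0.05389694,
        0.08270511]), 'joint_torque': array([ 6.81620240e-04, -5.82713270e+01,  2.93075609e+01,  6.99726373e+00,
        7.39057374e-03, -2.01829639e-04]), 'tcp_pos': array([ 0.28837994, -0.60977834,  0.22563342]), 'eef_rot': array([-1.79991598e+02, -9.29467608e-02,  1.15306242e+02]), 'contact_force': array([ 0.16915357, -0.46623707, -0.08996407]), 'moment': array([0.00775719, 0.00685703, 0.04903637]), 'gripper_width': 0.08761072463687847}
0.0188
scene [[413.25438826   0.         251.37059809]
 [  0.         413.25438826 194.03365174]
 [  0.           0.           1.        ]] [-0.13873544  0.          0.          0.          0.        ] [[-0.00932142  0.99995599  0.00106068]
 [ 0.69744331  0.00726157 -0.71660317]
 [-0.71657934 -0.00593999 -0.6974803 ]] [-0.01531682 -0.34763498  1.79576772]
top [[449.04452522   0.         258.82255348]
 [  0.         449.04452522 193.31538389]
 [  0.           0.           1.        ]] [-0.01836316  0.          0.          0.          0.        ] [[-0.02857649 -0.99952361  0.0116594 ]
 [-0.99627407  0.02753019 -0.08173168]
 [ 0.08137176 -0.01395156 -0.99658617]] [0.01696061 0.56446765 1.42215905]
```

View pics/scene0.png

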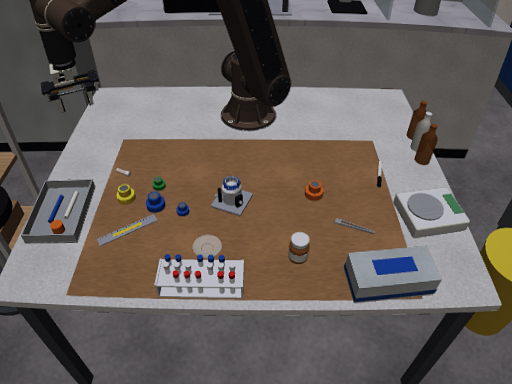

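View pics/top0.png

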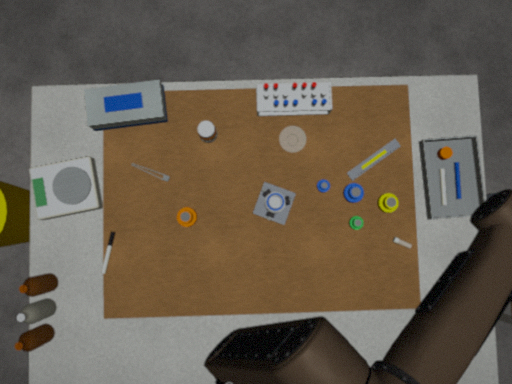

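Lid candidates in the top image are large blue (354,193), small blue (323,186), green (357,223), yellow (389,203) and orange (186,217). The larger blue one at (354,193) fits the description, so I'll check it and the jar in enlarged crops.

```bash
python3 - <<'E'
import cv2, numpy as np
t=cv2.imread("pics/top0.png"); s=cv2.imread("pics/scene0.png")
a=cv2.resize(t[150:240,240:410],None,fx=4.7,fy=4.7,interpolation=cv2.INTER_CUBIC); cv2.imwrite("pics/ct.png",a)
b=cv2.resize(s[160:230,100:260],None,fx=5,fy=5,interpolation=cv2.INTER_CUBIC); cv2.imwrite("pics/cs.png",b)
E
```

```text
(no output)
```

View pics/ct.png

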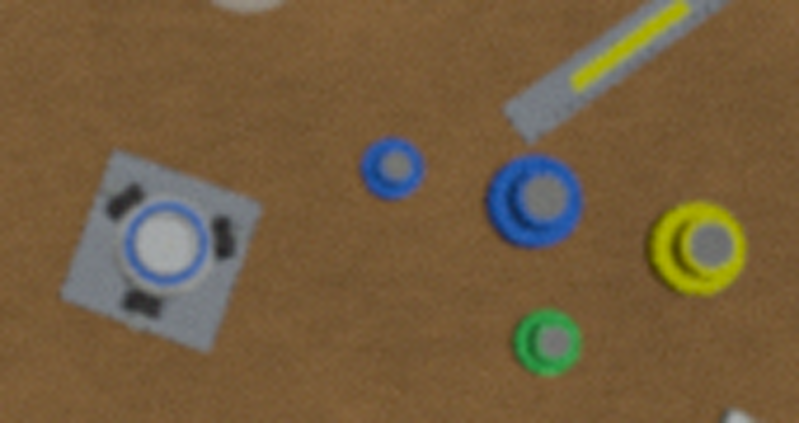

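View pics/cs.png

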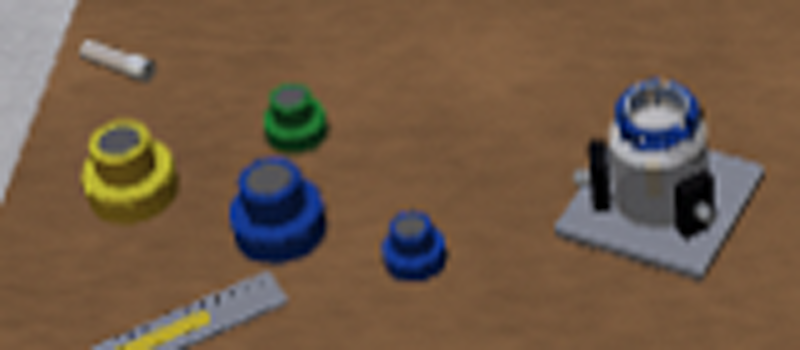

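```bash
cat > h.py <<'E'
import cv2, numpy as np
from plant import get_state, viewer, r
from scipy.spatial.transform import Rotation as Ro
def cam(name):
    st=get_state(); c=viewer.capture(name)
    if name=="wrist":
        T=np.eye(4); T[:3,:3]=Ro.from_euler("xyz",st["eef_rot"],degrees=True).as_matrix(); T[:3,3]=st["tcp_pos"]
        M=np.linalg.inv(T@np.array(c["mount"])); c["R"],c["t"]=M[:3,:3],M[:3,3]
    return c
def ray(c,uv,z):
    p=cv2.undistortPoints(np.array([[uv]],float),c["K"],np.array(c["D"]))[0,0]
    R,t=np.array(c["R"]),np.array(c["t"]); C=-R.T@t; d=R.T@np.array([p[0],p[1],1])
    return C+d*(z-C[2])/d[2]
def proj(c,X):
    return cv2.projectPoints(np.array([X],float),cv2.Rodrigues(np.array(c["R"]))[0],np.array(c["t"]),c["K"],np.array(c["D"]))[0].reshape(2)
E
python3 - <<'E'
from h import *
c=cam("top"); s=cam("scene")
f=lambda u,v:((u+.5)/4.7-.5+240,(v+.5)/4.7-.5+150)
g=lambda u,v:((u+.5)/5-.5+100,(v+.5)/5-.5+160)
print("grip top",ray(c,f(544,198),.05),"skirt",ray(c,f(534,201),.02),"mouth",ray(c,f(166,243),.095))
print("scene: griptop",ray(s,g(270,178),.05),"mouth",ray(s,g(657,108),.097), )
print("small",ray(c,f(395,166),.03),"green",ray(c,f(552,342),.03),"yellow",ray(c,f(713,245),.05))
print("ruler near",ray(c,f(530,142),.004),ray(c,f(507,108),.004))
E
```

```text
grip top [ 0.55909253 -0.30453332  0.05      ] skirt [ 0.55958855 -0.30444087  0.02      ] mouth [ 0.53299864 -0.04636929  0.095     ]
scene: griptop [ 0.55854265 -0.30444763  0.05      ] mouth [ 0.53878836 -0.0459632   0.097     ]
small [ 0.58544124 -0.20788973  0.03      ] green [ 0.46230726 -0.31008866  0.03      ] yellow [ 0.52415993 -0.41750429  0.05      ]
ruler near [ 0.60219004 -0.30714777  0.004     ] [ 0.62649637 -0.29211863  0.004     ]
```

```bash
cat >> h.py <<'E'
def togo(X):
    st=get_state(); R=Ro.from_euler("xyz",st["eef_rot"],degrees=True).as_matrix()
    d=R.T@(np.array(X)-st["tcp_pos"]); print("tcp",st["tcp_pos"].round(4),"rot",st["eef_rot"].round(2),"units",(d/.05).round(3),"t",st["time_s"], "j6",st["joints"][5].round(1))
    return d/.05
E
python3 -c "
from h import *
togo([.559,-.3045,.17])"
```

```text
tcp [ 0.2884 -0.6099  0.226 ] rot [-1.7999e+02 -6.0000e-02  1.1531e+02] units [3.208 7.504 1.122] t 0.2 j6 -16.5
```

Request:
apply_moves --plan '[[0,[0.3,0.7,0.1],0],[0,[0.3,0.7,0.1],0],[0,[0.3,0.7,0.1],0],[0,[0.3,0.7,0.1],0],[0,[0.3,0.7,0.1],0],[0,[0.3,0.7,0.1],0],[0,[0.3,0.7,0.1],0],[0,[0.3,0.7,0.1],0],[0,[0.3,0.7,0.1],0],[0,[0.3,0.7,0.1],0],[0,[0.2,0.5,0.1],0],[0,[0,0,0],0]]' --squeeze 20

```text
time_s: 1.7
tcp_pos: [0.56, -0.3037, 0.1708]
eef_rot: [-180.0, -0.0, 115.4]
contact_force: [-0.4, -0.4, -0.7]
gripper_width: 0.0879
```

```bash
python3 -c "
from h import *
togo([.559,-.3045,.17])
c=cam('wrist'); cv2.imwrite('pics/w1.png',c['frame']); print(proj(c,[.559,-.3045,.05]),c['mount'])"
```

```text
tcp [ 0.56   -0.3037  0.1708] rot [-1.7996e+02 -5.0000e-02  1.1544e+02] units [-0.006 -0.024  0.015] t 1.7 j6 -53.6
[254.91953006 189.35785753] [[ 9.99998743e-01  6.19215104e-04 -1.45972748e-03  2.90049636e-05]
 [-2.26357010e-04  9.66915470e-01  2.55096887e-01 -6.89877614e-02]
 [ 1.56939293e-03 -2.55096236e-01  9.66914395e-01 -1.59045503e-01]
 [ 0.00000000e+00  0.00000000e+00  0.00000000e+00  1.00000000e+00]]
```

View pics/w1.png

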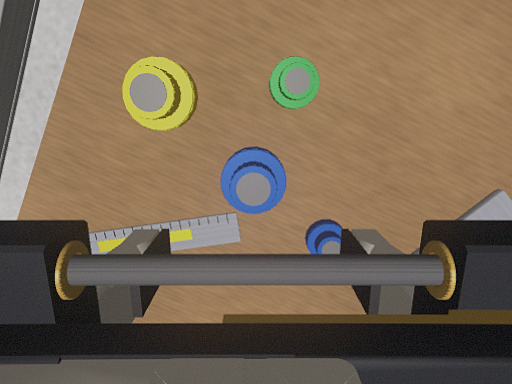

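The wrist view shows the large blue lid's grip top at (253,189), about 2 px from my prediction of (255,189). The small blue lid is at (328,238), green at (295,82) and yellow at (150,92). I'll refine the position and descend.

```bash
python3 -c "
from h import *
c=cam('wrist')
print(ray(c,(253,189),.05))
f=c['frame'][130:230,190:320]; cv2.imwrite('pics/w1c.png',cv2.resize(f,None,fx=5,fy=5,interpolation=cv2.INTER_CUBIC))
togo([.559,-.305,.0270])"
```

```text
[ 0.55891312 -0.3069343   0.05      ]
tcp [ 0.559  -0.3051  0.1713] rot [-1.7997e+02 -2.0000e-02  1.1535e+02] units [0.000e+00 2.000e-03 2.886e+00] t 1.8 j6 -53.6
```

View pics/w1c.png

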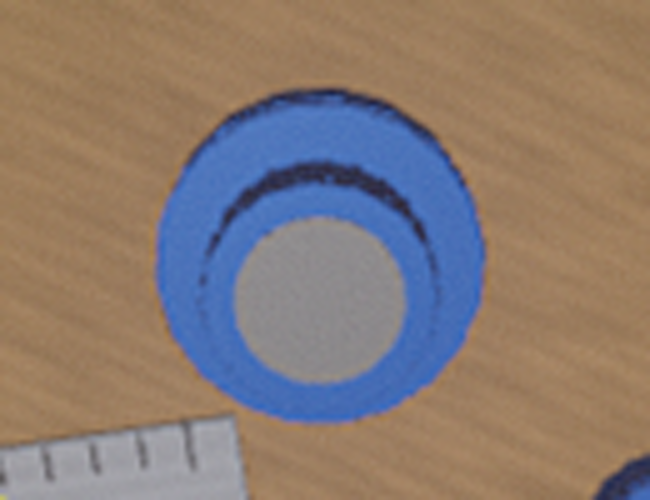

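Request:
apply_moves --plan '[[0,[-0.01,0,0.5],0],[0,[0,0,0.5],0],[0,[0,0,0.5],0],[0,[0,0,0.5],0],[0,[0,0,0.5],0],[0,[0,0,0.25],0],[0,[0,0,0.12],0],[0,[0,0,0],0]]'

```text
time_s: 2.8
tcp_pos: [0.5594, -0.306, 0.0284]
eef_rot: [180.0, 0.0, 115.3]
contact_force: [-0.8, 0.2, 0.8]
gripper_width: 0.0874
```

```bash
python3 -c "
from h import *
for i in range(3): togo([.559,-.3055,.027]); viewer.capture('top')
c=cam('wrist'); cv2.imwrite('pics/w2.png',c['frame'])"
```

```text
tcp [ 0.5594 -0.306   0.0284] rot [1.7999e+02 1.0000e-02 1.1530e+02] units [ 0.012 -0.004  0.027] t 2.8 j6 -53.5
tcp [ 0.5597 -0.3059  0.0288] rot [1.7996e+02 4.0000e-02 1.1531e+02] units [ 0.014 -0.01   0.035] t 2.85 j6 -53.5
tcp [ 0.5599 -0.3059  0.029 ] rot [1.7994e+02 6.0000e-02 1.1532e+02] units [ 0.016 -0.013  0.04 ] t 2.9 j6 -53.5
```

View pics/w2.png

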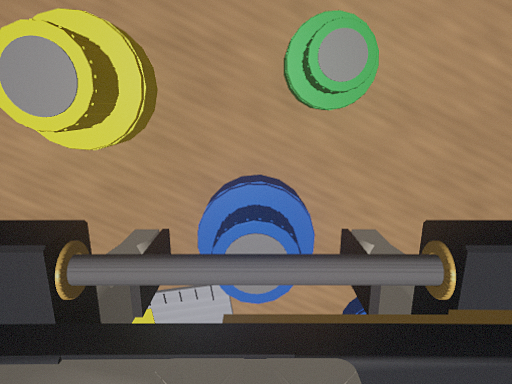

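The lid sits centred between the fingers at x≈256. I'll grip it.

Request:
apply_moves --plan '[[0,[0,0,0.03],0],[255,[0,0,0],0],[255,[0,0,0],0],[255,[0,0,0],0],[255,[0,0,0],0],[255,[0,0,0],0],[255,[0,0,0],0],[255,[0,0,0],0]]' --squeeze 25

```text
time_s: 4.0
tcp_pos: [0.5594, -0.3057, 0.0266]
eef_rot: [180.0, -0.0, 115.3]
contact_force: [-0.4, 0.2, 0.6]
gripper_width: 0.0413
```

```bash
python3 -c "
from h import *
togo([.559,-.3055,.2]);st=get_state();print(st['contact_force'],st['moment'],st['gripper_width'])
c=cam('wrist'); cv2.imwrite('pics/w3.png',c['frame'])"
```

```text
tcp [ 0.5594 -0.3057  0.0266] rot [180.    -0.   115.31] units [ 0.006 -0.006 -3.469] t 4.0 j6 -53.5
[-0.44667013  0.21490319  0.58814437] [-0.03049888  0.00071062  0.02781843] 0.04130586853354184
```

View pics/w3.png

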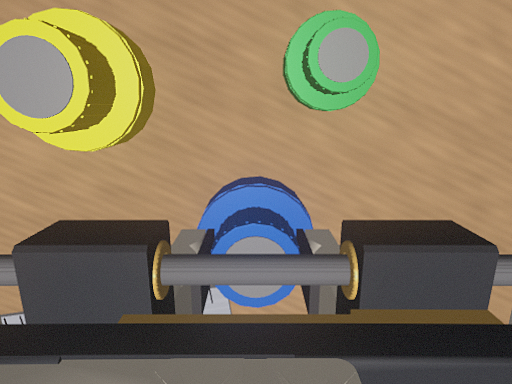

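Gripped at 41 mm. Next I lift and move to a spot where the wrist camera can see the jar.

```bash
python3 -c "
from h import *
togo([.605,-.015,.22])"
```

```text
tcp [ 0.5594 -0.3057  0.0266] rot [-180.      0.    115.31] units [ 4.865  3.31  -3.869] t 4.05 j6 -53.5
```

Request:
apply_moves --plan '[[255,[0,0,-0.2],0],[255,[0,0,-0.5],0],[255,[0,0,-0.7],0],[255,[0,0,-0.8],0],[255,[0,0,-0.8],0],[255,[0,0,-0.6],0],[255,[0,0,-0.2],0],[255,[0,0,0],0]]'

```text
time_s: 5.05
tcp_pos: [0.5593, -0.3055, 0.2167]
eef_rot: [180.0, 0.0, 115.3]
contact_force: [-0.7, -0.1, -1.4]
gripper_width: 0.0418
```

Request:
apply_moves --plan '[[255,[0.3,0.2,0],0],[255,[0.5,0.3,0],0],[255,[0.6,0.4,0],0],[255,[0.6,0.4,0],0],[255,[0.6,0.4,0],0],[255,[0.6,0.4,0],0],[255,[0.6,0.4,0],0],[255,[0.5,0.4,0],0],[255,[0.4,0.3,0],0],[255,[0.2,0.1,0],0],[255,[0,0,0],0],[255,[0,0,0],0]]'

```text
time_s: 6.55
tcp_pos: [0.6034, -0.0141, 0.2162]
eef_rot: [-180.0, -0.0, 115.3]
contact_force: [-0.2, 0.1, -1.6]
gripper_width: 0.0416
```

```bash
python3 -c "
from h import *
togo([.536,-.046,.22]); print(get_state()['contact_force'])
c=cam('wrist'); cv2.imwrite('pics/w4.png',c['frame']); print(proj(c,[.536,-.046,.097]))"
```

```text
tcp [ 0.6034 -0.0141  0.2162] rot [-1.7996e+02 -1.0000e-02  1.1530e+02] units [-1.000e-03 -1.491e+00 -7.500e-02] t 6.55 j6 -81.9
[-0.16862553  0.05520574 -1.64422357]
[255.3616567  102.17493468]
```

View pics/w4.png

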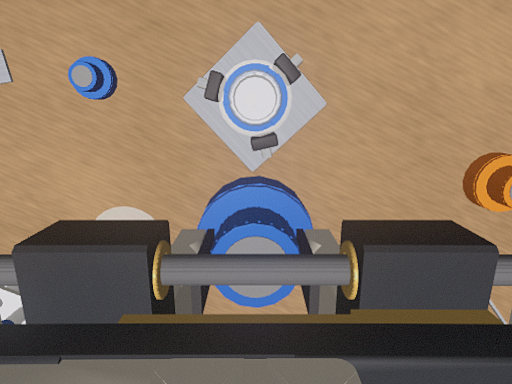

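```bash
python3 -c "
import cv2
f=cv2.imread('pics/w4.png'); cv2.imwrite('pics/w4c.png',cv2.resize(f[50:150,190:320],None,fx=5.5,fy=5.5,interpolation=cv2.INTER_CUBIC)); cv2.imwrite('pics/w4d.png',cv2.resize(f[165:315,180:335],None,fx=4,fy=4,interpolation=cv2.INTER_CUBIC))"
```

```text
(no output)
```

View pics/w4c.png

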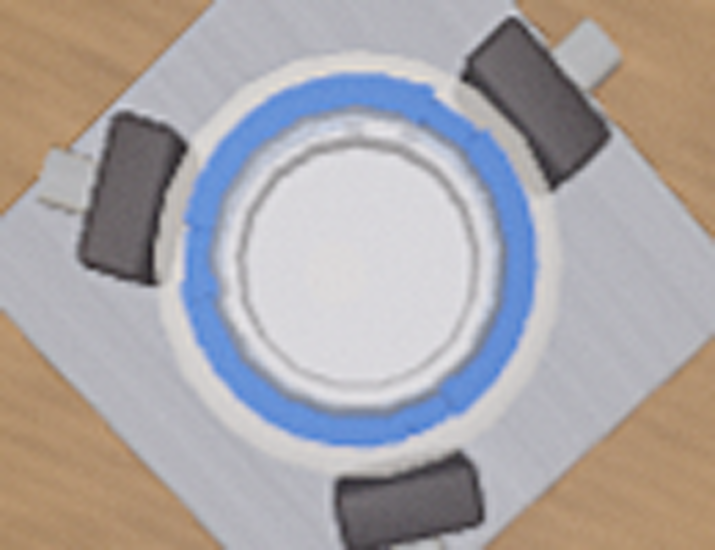

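View pics/w4d.png

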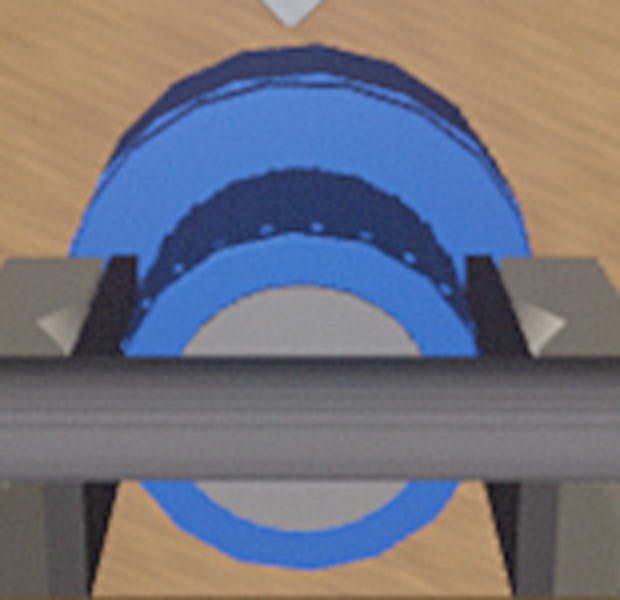

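```bash
python3 -c "
from h import *
c=cam('wrist'); tcp=get_state()['tcp_pos']
m=ray(c,(255.2,96.7),.092); print(m, ray(c,(255.0,97.2),.097))
g=ray(c,(255.9,264.6),tcp[2]+.0234); print('grip',g,g-tcp)
for f in np.arange(0,1): pass
print(-np.array(c['R']).T@c['t'])
togo([m[0],m[1],.16])
togo([m[0]-(g-tcp)[0],m[1]-(g-tcp)[1],.16])
"
```

```text
[ 0.5321907  -0.04816977  0.092     ] [ 0.53276859 -0.04807213  0.097     ]
grip [ 0.60230348 -0.01456464  0.23988191] [-0.00126323 -0.00019846  0.0234    ]
[ 0.54116814 -0.04370863  0.37544352]
tcp [ 0.6036 -0.0144  0.2165] rot [-179.99   -0.    115.26] units [-0.002 -1.579  1.13 ] t 6.65 j6 -81.9
tcp [ 0.6036 -0.0144  0.2165] rot [-179.99   -0.    115.26] units [-0.01  -1.555  1.13 ] t 6.65 j6 -81.9
```

Request:
apply_moves --plan '[[255,[0,-0.3,0.1],0],[255,[0,-0.4,0.2],0],[255,[0,-0.4,0.2],0],[255,[0,-0.3,0.3],0],[255,[0,-0.15,0.3],0],[255,[0,0,0.3],0],[255,[0,0,0.2],0],[255,[0,0,0],0],[255,[0,0,0],0]]'

```text
time_s: 7.78
tcp_pos: [0.5343, -0.0466, 0.1367]
eef_rot: [180.0, 0.0, 115.3]
contact_force: [0.1, 0.3, -2.0]
gripper_width: 0.0412
```

```bash
python3 -c "
from h import *
togo([.5335,-.0477,.1166]); print(get_state()['contact_force'],get_state()['moment'])
c=cam('wrist'); cv2.imwrite('pics/w5.png',c['frame'])
c=cam('scene'); cv2.imwrite('pics/s5.png',cv2.resize(c['frame'][140:220,200:280],None,fx=7,fy=7,interpolation=cv2.INTER_CUBIC))"
```

```text
tcp [ 0.5343 -0.0466  0.1367] rot [1.7999e+02 2.0000e-02 1.1533e+02] units [-0.013 -0.023  0.402] t 7.775 j6 -80.7
[ 0.05580232  0.34856532 -1.98476009] [ 0.00765415  0.02485104 -0.0003932 ]
```

View pics/w5.png

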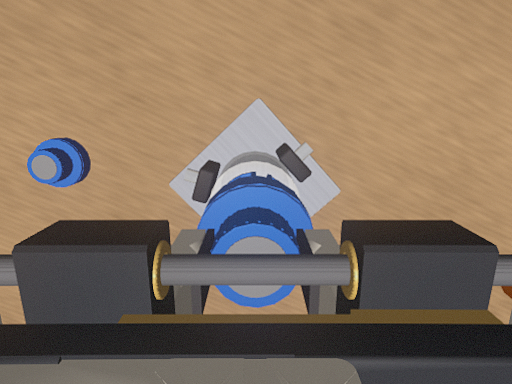

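View pics/s5.png

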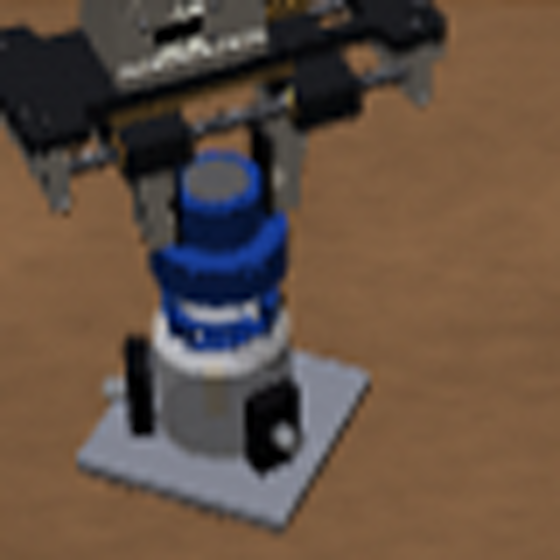

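Lid and jar look aligned in both views. I'll lower gently.

Request:
apply_moves --plan '[[255,[-0.01,-0.01,0.1],0],[255,[0,0,0.08],0],[255,[0,0,0.04],0],[255,[0,0,0.04],0],[255,[0,0,0],0]]' --squeeze 15

```text
time_s: 8.5
tcp_pos: [0.5334, -0.0475, 0.1234]
eef_rot: [-180.0, -0.0, 115.3]
contact_force: [-0.6, 0.7, -1.2]
gripper_width: 0.0415
```

```bash
python3 -c "
from h import *
togo([.5335,-.0477,.1166]); print(get_state()['contact_force'],get_state()['moment'])"
```

```text
tcp [ 0.5334 -0.0475  0.1234] rot [-179.98   -0.    115.31] units [-0.005 -0.001  0.136] t 8.5 j6 -80.6
[-0.55100106  0.72730183 -1.17615588] [ 0.0045349  -0.01335698  0.02762588]
```

Request:
apply_moves --plan '[[255,[0,0,0.04],0],[255,[0,0,0.03],0],[255,[0,0,0],0]]'

```text
time_s: 8.88
tcp_pos: [0.5334, -0.0475, 0.1199]
eef_rot: [-180.0, -0.0, 115.3]
contact_force: [0.0, -0.7, 0.0]
gripper_width: 0.0416
```

```bash
python3 -c "
from h import *
togo([.5335,-.0477,.1166]); print(get_state()['contact_force'],get_state()['moment'])"
```

```text
tcp [ 0.5334 -0.0475  0.1199] rot [-179.99   -0.    115.31] units [-0.005 -0.     0.066] t 8.875 j6 -80.6
[ 0.00530116 -0.71142143  0.00510018] [0.03643369 0.02371717 0.05711003]
```

Request:
apply_moves --plan '[[255,[0,0,0.02],0],[255,[0,0,0.02],0],[255,[0,0,0],0]]'

```text
time_s: 9.25
tcp_pos: [0.5335, -0.0475, 0.118]
eef_rot: [-180.0, 0.0, 115.3]
contact_force: [0.6, -0.4, -0.7]
gripper_width: 0.0417
```

Request:
apply_moves --plan '[[255,[0,0,0.02],0],[255,[0,0,0.01],0],[255,[0,0,0],0]]'

```text
time_s: 9.62
tcp_pos: [0.5335, -0.0474, 0.1165]
eef_rot: [-180.0, 0.0, 115.3]
contact_force: [0.6, 0.6, -2.3]
gripper_width: 0.0414
```

Request:
apply_moves --plan '[[255,[0,0,0.02],0],[255,[0,0,0],0]]'

```text
time_s: 9.88
tcp_pos: [0.5337, -0.0474, 0.1164]
eef_rot: [180.0, 0.0, 115.3]
contact_force: [-2.0, 1.2, 6.3]
gripper_width: 0.0418
```

Request:
apply_moves --plan '[[255,[0,0,0.02],0],[255,[0,0,0],0]]'

```text
time_s: 10.12
tcp_pos: [0.5339, -0.0474, 0.1162]
eef_rot: [179.9, 0.0, 115.3]
contact_force: [-5.9, 2.3, 14.1]
gripper_width: 0.0415
```

```bash
python3 -c "
from h import *
togo([.5335,-.0477,.1166]); print(get_state()['contact_force'],get_state()['moment'])"
```

```text
tcp [ 0.5339 -0.0474  0.1162] rot [1.7993e+02 4.0000e-02 1.1535e+02] units [-0.001 -0.009 -0.008] t 10.125 j6 -80.6
[-5.92952559  2.26474977 14.11092447] [ 0.64420164  1.9599412  -0.05172929]
```

Contact at TCP z ≈0.1164 matches the thread's upper faces (expected 0.1166). I'll ease the pressing force and turn anticlockwise (negative tool z).

Request:
apply_moves --plan '[[255,[0,-0.01,-0.02],0],[255,[0,0,0],0]]'

```text
time_s: 10.38
tcp_pos: [0.5336, -0.0475, 0.1163]
eef_rot: [179.9, 0.0, 115.3]
contact_force: [-2.1, 0.6, 7.2]
gripper_width: 0.0416
```

Request:
apply_moves --plan '[[255,[0,0,0],-0.5],[255,[0,0,0],-0.5],[255,[0,0,0],0]]'

```text
time_s: 10.75
tcp_pos: [0.534, -0.0476, 0.1163]
eef_rot: [179.9, 0.1, 121.4]
contact_force: [-0.5, 1.1, 5.6]
gripper_width: 0.042
```

```bash
python3 -c "
from h import *
togo([.5335,-.0477,.1166]); print(get_state()['contact_force'],get_state()['moment'])"
```

```text
tcp [ 0.534  -0.0476  0.1163] rot [1.7991e+02 6.0000e-02 1.2138e+02] units [ 0.004 -0.009 -0.006] t 10.75 j6 -74.5
[-0.51491497  1.08586686  5.60108668] [0.09551365 0.12945716 0.08518682]
```

Request:
apply_moves --plan '[[255,[0,0,0],-0.5],[255,[0,0,0],-0.5],[255,[0,0,0],0]]' --squeeze 12

```text
time_s: 11.12
tcp_pos: [0.5341, -0.0476, 0.1163]
eef_rot: [179.9, 0.1, 127.4]
contact_force: [0.2, -0.1, 5.9]
gripper_width: 0.042
```

Request:
apply_moves --plan '[[255,[0,0,0],-0.5],[255,[0,0,0],-0.5],[255,[0,0,0],0]]'

```text
time_s: 11.5
tcp_pos: [0.5341, -0.0476, 0.1163]
eef_rot: [179.9, 0.1, 133.4]
contact_force: [1.0, 0.6, 5.3]
gripper_width: 0.0416
```

Request:
apply_moves --plan '[[255,[0,0,0],-0.5],[255,[0,0,0],-0.5],[255,[0,0,0],0]]'

```text
time_s: 11.88
tcp_pos: [0.5341, -0.0476, 0.1164]
eef_rot: [179.9, 0.1, 139.4]
contact_force: [0.2, -0.1, 4.8]
gripper_width: 0.0414
```

Request:
apply_moves --plan '[[255,[0,0,0],-0.5],[255,[0,0,0],-0.5],[255,[0,0,0],0]]'

```text
time_s: 12.25
tcp_pos: [0.5341, -0.0476, 0.1163]
eef_rot: [179.9, 0.1, 145.4]
contact_force: [0.7, 0.0, 5.8]
gripper_width: 0.0415
```

Request:
apply_moves --plan '[[255,[0,0,0],-0.5],[255,[0,0,0],-0.5],[255,[0,0,0],0]]'

```text
time_s: 12.62
tcp_pos: [0.5341, -0.0476, 0.1164]
eef_rot: [180.0, 0.1, 151.4]
contact_force: [0.0, -0.9, 6.1]
gripper_width: 0.0418
```

Request:
apply_moves --plan '[[255,[0,0,0],-0.5],[255,[0,0,0],-0.5],[255,[0,0,0],0]]'

```text
time_s: 13.0
tcp_pos: [0.5341, -0.0476, 0.1163]
eef_rot: [180.0, 0.1, 157.4]
contact_force: [-1.0, -0.0, 6.4]
gripper_width: 0.0417
```

Request:
apply_moves --plan '[[255,[0,0,0],-0.5],[255,[0,0,0],-0.5],[255,[0,0,0],0]]'

```text
time_s: 13.38
tcp_pos: [0.5341, -0.0476, 0.1163]
eef_rot: [180.0, 0.1, 163.4]
contact_force: [-0.1, 0.0, 5.4]
gripper_width: 0.0415
```

Request:
apply_moves --plan '[[255,[0,0,0],-0.5],[255,[0,0,0],-0.5],[255,[0,0,0],0]]'

```text
time_s: 13.75
tcp_pos: [0.5339, -0.0476, 0.1161]
eef_rot: [180.0, 0.1, 169.3]
contact_force: [0.9, 0.9, 4.8]
gripper_width: 0.0418
```

```bash
python3 -c "
from h import *
togo([.5335,-.0477,.1166]); print(get_state()['contact_force'],get_state()['moment'])"
```

```text
tcp [ 0.5339 -0.0476  0.1161] rot [1.7998e+02 1.0000e-01 1.6932e+02] units [ 0.008 -0.003 -0.01 ] t 13.75 j6 -26.6
[0.92116283 0.9173584  4.829625  ] [-0.01870315 -0.21991931  0.00417928]
```

Request:
apply_moves --plan '[[255,[0,0,0],-0.5],[255,[0,0,0],-0.5],[255,[0,0,0],0]]'

```text
time_s: 14.12
tcp_pos: [0.5325, -0.0477, 0.1149]
eef_rot: [-180.0, -0.1, 175.2]
contact_force: [-0.4, 0.7, -1.6]
gripper_width: 0.0416
```

```bash
python3 -c "
from h import *
togo([.5335,-.0477,.1166]); print(get_state()['contact_force'],get_state()['moment'])"
```

```text
tcp [ 0.5325 -0.0477  0.1149] rot [-1.7999e+02 -7.0000e-02  1.7522e+02] units [-0.02   0.002 -0.033] t 14.125 j6 -20.7
[-0.44530049  0.69895515 -1.5960649 ] [0.0859277  0.06316655 0.05267193]
```

The upward force vanished (−1.6 N, just the lid's weight) and z fell, so the lugs are over the gaps. I'll lower toward the floor, at TCP z ≈0.109.

Request:
apply_moves --plan '[[255,[0,0,0.03],0],[255,[0,0,0.03],0],[255,[0,0,0],0]]'

```text
time_s: 14.5
tcp_pos: [0.5328, -0.0477, 0.1123]
eef_rot: [-180.0, -0.0, 175.3]
contact_force: [-0.6, 0.3, -1.6]
gripper_width: 0.0416
```

Request:
apply_moves --plan '[[255,[0,0,0.03],0],[255,[0,0,0.02],0],[255,[0,0,0],0]]'

```text
time_s: 14.88
tcp_pos: [0.5329, -0.0477, 0.11]
eef_rot: [-180.0, -0.0, 175.3]
contact_force: [-0.2, -0.3, -0.8]
gripper_width: 0.0416
```

```bash
python3 -c "
from h import *
togo([.5335,-.0477,.1090]); print(get_state()['contact_force'],get_state()['moment'])"
```

```text
tcp [ 0.5329 -0.0477  0.11  ] rot [-1.8000e+02 -1.0000e-02  1.7531e+02] units [-0.012  0.     0.019] t 14.875 j6 -20.6
[-0.17175284 -0.27384718 -0.76338551] [0.01230861 0.12646015 0.00247216]
```

Request:
apply_moves --plan '[[255,[0,0,0.02],0],[255,[0,0,0],0]]'

```text
time_s: 15.12
tcp_pos: [0.5331, -0.0477, 0.1091]
eef_rot: [180.0, 0.0, 175.3]
contact_force: [-0.7, -0.4, -0.7]
gripper_width: 0.0419
```

Request:
apply_moves --plan '[[255,[0,0,0.01],0],[255,[0,0,0],0]]'

```text
time_s: 15.38
tcp_pos: [0.5331, -0.0477, 0.109]
eef_rot: [-180.0, 0.0, 175.3]
contact_force: [-2.0, 0.5, 4.0]
gripper_width: 0.0416
```

Floor contact at z=0.1090, as expected. Now I screw clockwise while following the ramp down (about 0.064 mm/deg).

Request:
apply_moves --plan '[[255,[0,0,0.002],0.5],[255,[0,0,0.004],0.5],[255,[0,0,0.004],0.5],[255,[0,0,0],0]]'

```text
time_s: 15.88
tcp_pos: [0.534, -0.0476, 0.1088]
eef_rot: [180.0, 0.1, 166.3]
contact_force: [1.1, -0.2, 5.6]
gripper_width: 0.0416
```

```bash
python3 -c "
from h import *
togo([.5335,-.0477,.1090]); print(get_state()['contact_force'],get_state()['moment'])"
```

```text
tcp [ 0.534  -0.0476  0.1088] rot [1.7998e+02 1.1000e-01 1.6630e+02] units [ 0.009 -0.004 -0.003] t 15.875 j6 -29.6
[ 1.12939115 -0.2429369   5.57477702] [-0.01999506  0.20034315  0.02605287]
```

Request:
apply_moves --plan '[[255,[0,0,0.004],0.5],[255,[0,0,0.004],0.5],[255,[0,0,0.004],0.5],[255,[0,0,0],0]]'

```text
time_s: 16.38
tcp_pos: [0.534, -0.0476, 0.1082]
eef_rot: [180.0, 0.1, 157.3]
contact_force: [0.2, -0.2, 5.6]
gripper_width: 0.0417
```

Request:
apply_moves --plan '[[255,[0,0,0.004],0.5],[255,[0,0,0.004],0.5],[255,[0,0,0.004],0.5],[255,[0,0,0],0]]'

```text
time_s: 16.88
tcp_pos: [0.5338, -0.0476, 0.1075]
eef_rot: [179.9, 0.1, 148.4]
contact_force: [-0.0, -0.5, 5.4]
gripper_width: 0.0416
```

```bash
python3 -c "
from h import *
togo([.5335,-.0477,.1045]); print(get_state()['contact_force'],get_state()['moment'])"
```

```text
tcp [ 0.5338 -0.0476  0.1075] rot [1.7995e+02 8.0000e-02 1.4836e+02] units [ 0.005 -0.005  0.06 ] t 16.875 j6 -47.5
[-0.00721021 -0.46475554  5.41088584] [-0.0897132   0.02997989 -0.01958949]
```

The descent follows the ramp with a steady force of about 7 N above weight.

Request:
apply_moves --plan '[[255,[0,0,0.004],0.5],[255,[0,0,0.004],0.5],[255,[0,0,0.004],0.5],[255,[0,0,0.004],0.5],[255,[0,0,0],0]]'

```text
time_s: 17.5
tcp_pos: [0.5337, -0.0476, 0.1066]
eef_rot: [179.9, 0.1, 136.4]
contact_force: [-0.2, -0.3, 4.6]
gripper_width: 0.0418
```

Request:
apply_moves --plan '[[255,[0,0,0.004],0.5],[255,[0,0,0.004],0.5],[255,[0,0,0.004],0.5],[255,[0,0,0.004],0.5],[255,[0,0,0],0]]'

```text
time_s: 18.12
tcp_pos: [0.5337, -0.0476, 0.1057]
eef_rot: [179.9, 0.0, 124.4]
contact_force: [1.2, -0.2, 4.5]
gripper_width: 0.042
```

```bash
python3 -c "
from h import *
togo([.5335,-.0477,.1045]); print(get_state()['contact_force'],get_state()['moment'])"
```

```text
tcp [ 0.5337 -0.0476  0.1057] rot [1.7993e+02 4.0000e-02 1.2440e+02] units [ 0.    -0.004  0.024] t 18.125 j6 -71.5
[ 1.17852166 -0.2258478   4.4772276 ] [-0.10557207 -0.154259   -0.06864961]
```

Request:
apply_moves --plan '[[255,[0,0,0.005],0.5],[255,[0,0,0.005],0.5],[255,[0,0,0.005],0.5],[255,[0,0,0],0]]'

```text
time_s: 18.62
tcp_pos: [0.5336, -0.0476, 0.105]
eef_rot: [179.9, 0.0, 115.4]
contact_force: [0.5, -0.7, 6.8]
gripper_width: 0.0414
```

Request:
apply_moves --plan '[[255,[0,0,0.004],0.5],[255,[0,0,0.004],0.5],[255,[0,0,0],0]]'

```text
time_s: 19.0
tcp_pos: [0.5336, -0.0476, 0.1046]
eef_rot: [179.9, 0.0, 109.4]
contact_force: [-0.1, 0.8, 5.2]
gripper_width: 0.0415
```

```bash
python3 -c "
from h import *
togo([.5335,-.0477,.1045]); print(get_state()['contact_force'],get_state()['moment'])"
```

```text
tcp [ 0.5336 -0.0476  0.1046] rot [1.7994e+02 2.0000e-02 1.0940e+02] units [-0.001 -0.002  0.001] t 19.0 j6 -86.5
[-0.11502125  0.79494355  5.22854634] [-0.03000189 -0.02137935 -0.10280965]
```

Request:
apply_moves --plan '[[255,[0,0,0.002],0.5],[255,[0,0,0],0]]'

```text
time_s: 19.25
tcp_pos: [0.5336, -0.0476, 0.1045]
eef_rot: [179.9, 0.0, 106.4]
contact_force: [0.3, -0.5, 5.4]
gripper_width: 0.0419
```

Request:
apply_moves --plan '[[255,[0,0,0],0.5],[255,[0,0,0],0]]'

```text
time_s: 19.5
tcp_pos: [0.5335, -0.0476, 0.1044]
eef_rot: [179.9, 0.0, 103.4]
contact_force: [-0.4, -0.5, 5.8]
gripper_width: 0.0415
```

```bash
python3 -c "
from h import *
togo([.5335,-.0477,.1045]); print(get_state()['contact_force'],get_state()['moment'])"
```

```text
tcp [ 0.5335 -0.0476  0.1044] rot [1.7994e+02 1.0000e-02 1.0341e+02] units [-0.002 -0.001 -0.001] t 19.5 j6 -92.5
[-0.41658596 -0.54512755  5.84007157] [-0.04586199 -0.07139867 -0.03786618]
```

Request:
apply_moves --plan '[[255,[0,0,0.003],0.5],[255,[0,0,0],0]]'

```text
time_s: 19.75
tcp_pos: [0.5336, -0.0476, 0.1044]
eef_rot: [179.9, 0.0, 100.4]
contact_force: [0.4, 0.3, 5.3]
gripper_width: 0.0418
```

```bash
python3 -c "
from h import *
togo([.5335,-.0477,.1045]); print(get_state()['contact_force'],get_state()['moment'])"
```

```text
tcp [ 0.5336 -0.0476  0.1044] rot [1.7994e+02 1.0000e-02 1.0044e+02] units [-0.002 -0.002 -0.002] t 19.75 j6 -95.5
[0.41343926 0.33879839 5.3216347 ] [0.1385634  0.14171098 0.15161985]
```

Request:
apply_moves --plan '[[255,[0,0,0],0.5],[255,[0,0,0],0]]'

```text
time_s: 20.0
tcp_pos: [0.5335, -0.0476, 0.1043]
eef_rot: [179.9, 0.0, 97.4]
contact_force: [-0.1, -0.2, 5.6]
gripper_width: 0.0414
```

```bash
python3 -c "
from h import *
togo([.5335,-.0477,.1045]); print(get_state()['contact_force'],get_state()['moment'])"
```

```text
tcp [ 0.5335 -0.0476  0.1043] rot [1.7994e+02 1.0000e-02 9.7440e+01] units [-0.003 -0.001 -0.005] t 20.0 j6 -98.5
[-0.10222499 -0.23427009  5.61628241] [ 0.05808917 -0.03638131  0.25857605]
```

Request:
apply_moves --plan '[[255,[0,0,0],0.5],[255,[0,0,0],0]]'

```text
time_s: 20.25
tcp_pos: [0.5334, -0.0475, 0.1041]
eef_rot: [180.0, 0.0, 94.4]
contact_force: [0.1, 0.3, 5.8]
gripper_width: 0.0423
```

```bash
python3 -c "
from h import *
togo([.5335,-.0477,.1045]); print(get_state()['contact_force'],get_state()['moment'])
c=cam('wrist'); cv2.imwrite('pics/w6.png',c['frame'])
c=cam('scene'); cv2.imwrite('pics/s6.png',cv2.resize(c['frame'][140:220,200:280],None,fx=7,fy=7,interpolation=cv2.INTER_CUBIC))"
```

```text
tcp [ 0.5334 -0.0475  0.1041] rot [179.96   0.    94.45] units [-0.003  0.003 -0.007] t 20.25 j6 -101.5
[0.06646942 0.29235756 5.82097442] [0.07828569 0.0969347  0.19502688]
```

View pics/s6.png

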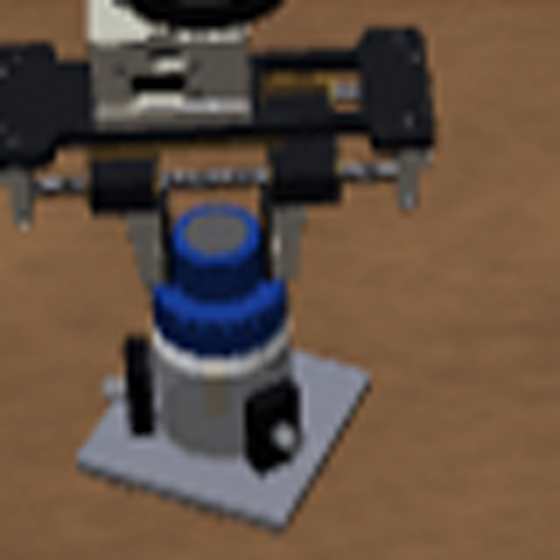

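Moment z rises to 0.2–0.26 N·m and stops climbing while z stays flat, so the stop appears reached and the grip is slipping. I'll confirm with a slightly firmer grip.

Request:
apply_moves --plan '[[255,[0,0,0],0],[255,[0,0,0],0.5],[255,[0,0,0],0.5],[255,[0,0,0],0]]' --squeeze 20

```text
time_s: 20.85
tcp_pos: [0.5334, -0.0476, 0.1041]
eef_rot: [180.0, 0.0, 88.5]
contact_force: [0.3, 0.8, 5.0]
gripper_width: 0.0413
```

```bash
python3 -c "
from h import *
togo([.5335,-.0477,.1045]); print(get_state()['contact_force'],get_state()['moment'])"
```

```text
tcp [ 0.5334 -0.0476  0.1041] rot [179.96   0.    88.49] units [-0.003  0.003 -0.008] t 20.85 j6 -107.4
[0.28471243 0.76589907 4.99849644] [ 0.23460152 -0.03923372  0.41253888]
```

With a 20 N grip the moment is 0.41 N·m and z is unchanged, so this is a hard stop. I'll release and retreat.

Request:
apply_moves --plan '[[255,[0,0,-0.01],-0.2],[255,[0,0,0],0],[0,[0,0,0],0],[0,[0,0,0],0],[0,[0,0,0],0],[0,[0,0,0],0],[0,[0,0,0],0],[0,[0,0,0],0],[0,[0,0,-0.2],0],[0,[0,0,-0.4],0],[0,[0,0,-0.6],0],[0,[0,0,-0.6],0]]'

```text
time_s: 22.35
tcp_pos: [0.533, -0.0477, 0.196]
eef_rot: [180.0, 0.0, 89.5]
contact_force: [1.5, -0.0, -0.4]
gripper_width: 0.0875
```

Request:
apply_moves --plan '[[0,[0,0.3,-0.3],0],[0,[0,0.5,0],0],[0,[0,0.5,0],0],[0,[0,0,0],0],[0,[0,0,0],0]]'

```text
time_s: 22.98
tcp_pos: [0.5976, -0.0482, 0.2095]
eef_rot: [-180.0, -0.0, 89.5]
contact_force: [-0.4, -0.2, -0.1]
gripper_width: 0.0878
```

```bash
python3 -c "
from h import *
togo([.5335,-.0477,.1045]); print(get_state()['contact_force'])
c=cam('wrist'); cv2.imwrite('pics/w7.png',c['frame'])
print('pred home',proj(c,[.5333,-.0477,.1281]),'gap-floor height',proj(c,[.5333,-.0477,.1326]), 'mouth',proj(c,[.5333,-.0477,.078]))
c=cam('scene'); cv2.imwrite('pics/s7f.png',c['frame']); cv2.imwrite('pics/s7.png',cv2.resize(c['frame'][140:220,200:280],None,fx=7,fy=7,interpolation=cv2.INTER_CUBIC))
for z in (.078,.1281,.1326):
  p=proj(c,[.5333,-.0477,z]); print(z,p,(p-[200,140]+.5)*7-.5)
"
```

```text
tcp [ 0.5976 -0.0482  0.2095] rot [-179.98   -0.     89.51] units [-0.    -1.28   2.101] t 22.975 j6 -104.5
[-0.35997724 -0.15974909 -0.11339646]
pred home [255.68521692 115.78296747] gap-floor height [255.6898618  115.91123792] mouth [255.64317875 114.62204604]
0.078 [230.73839326 184.33182668] [218.16875281 313.32278678]
0.1281 [230.21711755 172.88586259] [214.51982284 233.20103812]
0.1326 [230.16919218 171.82874602] [214.18434525 225.80122216]
```

View pics/s7.png

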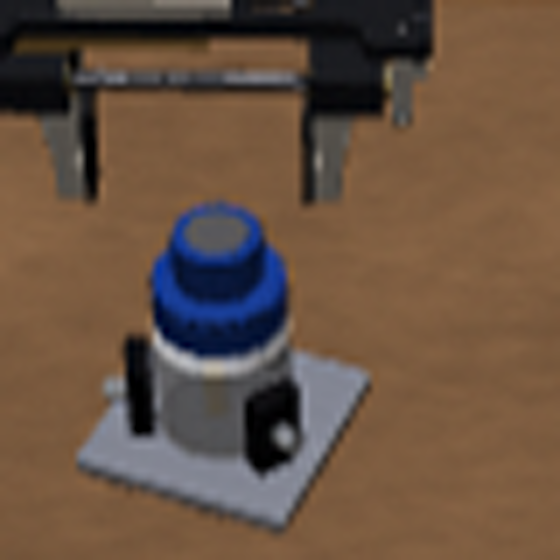

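View pics/w7.png

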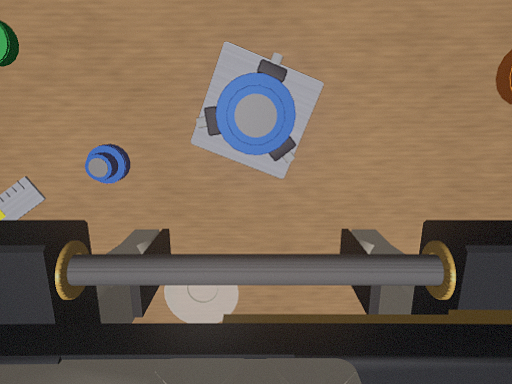

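View pics/s7f.png

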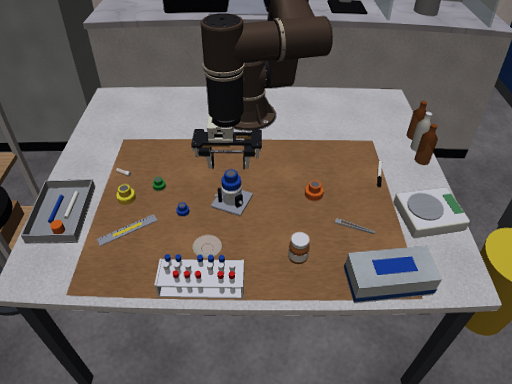

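The lid's top is at scene-crop (218,235), against a prediction of (215,233) for home and (214,226) for unscrewed. The wrist view has it at (256,116), against a predicted (255.7,115.8), so it is centred and level. The other objects are where they were and the gripper is clear.

```bash
python3 -c "
from plant import close_job
print(close_job())"
```

```text
the job is handed in; nothing more can be done
None
```

The blue lid is screwed onto the jar and released, and the job is handed in at about 23 s. No verdict was reported.

- **Placing:** I picked the larger blue lid and set it level on the neck. It rested at TCP z ≈0.1164, against an expected 0.1166.
- **Finding the thread:** I turned it about 60° anticlockwise. The drop showed as the upward force vanishing, and the lid then met the gap floor at z ≈0.109, as expected.
- **Screwing home:** I turned it clockwise while letting it down about 4.6 mm (4.5 mm expected). At the hard stop the resisting moment rose to 0.41 N·m with no further descent.
- **Forces:** The measured upward force peaked at about 14 N, on first contact with the thread. It stayed at 7 N or less during the turning.
- **Last checks:** After release, both cameras put the lid at the predicted home height and centre. The scene camera agreed to within about 0.5 px. It looked level, the other objects looked unmoved in the pictures, and the gripper was clear with no contact force.
- **Disagreements:**
  - The scene camera's first estimate of the mouth was about 6 mm off in x from the top and wrist cameras, so I used those two.
  - During the last degrees at the stop, the fingers slipped slightly (about 0.3 mm) on the grip.

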